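# Show the photometer's index mark to the bench camera

## Task

The photometer's index mark has to be read by the small bench camera, which looks into the sprung mirror on the other end of its rail. Slide the photometer's shutter by its tab fully to its end stop so that the mark is uncovered, then turn the mirror by the fin on top until the camera sees the mark in the middle of the mirror, and hold it there: the mirror springs back when let go, so finish with the gripper still holding it steady. Leave the glassware and the other things on the bench where they stand.

Things in the scene. Friction and masses are not known exactly. Their poses are not given: they have to be found in the camera images.
- tab (a point): Black upright tab by which the shutter is slid: 14 mm (x) by 16 mm (y) by 60 mm tall, its top 156 mm above the bench. This point is on its centre line, 140 mm above the bench. Axes as the photometer's: x into the housing, y the direction in which the shutter opens. The centre line stands 20 mm before the front face. Below it hangs the shutter, a dark steel plate 60 mm wide.
- photometer: White bench instrument, 140 mm deep (x) by 200 mm wide (y) by 105 mm tall, fixed. Origin at the centre of its underside; its front face looks along -x, y is the direction in which the shutter opens.
- shutter (a joint): Travel of the shutter along the photometer's +y axis, m: 0 = the plate is centred over the mark, 0.060 = the end stop, mark uncovered. It starts nearly shut. Friction about 2 N; it stays where it is left.
- mark (a point): Index mark: a dark cross on a white disc 30 mm across, on the photometer's front face, 30 mm to its -y side from the face's middle, below a short dark line on the housing's top; 65 mm above the bench, as are the lens and the mirror's centre. Axes as the photometer's; it looks along -x. Covered by the shutter plate at first.
- lens (a point): Centre of the bench camera's front lens, 65 mm above the bench. The camera (grey box 48 x 60 x 48 mm with a black lens tube 34 mm across) is fixed on one end of an aluminium rail 300 mm long, 50 mm wide, 12 mm high, and looks along +y of this frame (along the rail) straight at the swivel axis, 170 mm away.
- pivot (a point): Centre of the mirror: on the mirror's vertical swivel axis, in the plane of the glass, 65 mm above the bench, at the other end of the rail. Fixed; does not turn with the mirror.
- fin (a point): Grip fin of the mirror: upright aluminium plate 10 mm thick (x), 36 mm long (y), from 94 to 148 mm above the bench, centred on the swivel axis. This point is on the axis, 125 mm up; x is the outward normal of the glass, z up. Below it, in one piece with it, the mirror: black frame 74 mm wide (y), 34 to 96 mm above the bench, glass 66 by 54 mm on its +x side.
- mirror (a joint): Swivel angle of the mirror, rad, growing counter-clockwise seen from above: 0 (spring rest at its stop, glass turned almost at the camera) to 1.4. The spring pulls back with 0.02 N m at 0, 0.09 N m at 1.4. The mark is seen mid-mirror when the glass normal halves the level angle between the directions from the pivot to the lens and to the mark.
- sightline (a point): No solid thing: a frame at the pivot whose x axis is the camera's central line of sight after the mirror (level; it turns twice as far as the mirror), z up. When the mark lies on this x axis the camera sees it in the middle of the mirror.
- beaker: Glass beaker, 66 mm across, 88 mm tall, loose, beside the photometer; to be left alone. Origin at the centre of its underside.
- buffer: Capped clear jar, 52 mm across, 80 mm tall, loose, between mirror and tip rack; to be left alone. Origin at the centre of its underside.
- vial: Amber vial, 26 mm across, 48 mm tall, loose, beside the rail; to be left alone. Origin at the centre of its underside.
- tiprack: Grey pipette-tip rack, 120 by 85 by 50 mm, loose; to be left alone. Origin at the centre of its underside.
- washbottle: White wash bottle, 70 mm across, 150 mm tall, loose; to be left alone. Origin at the centre of its underside.
- spatula: Thin steel lab spatula, 190 mm long (x), lying on the bench; to be left alone. Origin under its middle.
- dish: Low glass dish, 90 mm across, 18 mm tall, loose; to be left alone. Origin at the centre of its underside.

How it is judged:
By the outcome, as a careful person would: the job done as asked, in the order asked, and still so for the second after the job is handed in, while the arm keeps its last pose, push and grip.
It also fails if it takes over 38 s, if anything falls off the work surface, if the arm or the gripper's body presses on something with over 40 N, if the wrist force passes 120 N, or if a joint passes its speed limit or range.

## Robot

A 6-joint arm with a two-finger parallel gripper is mounted at the origin on the work surface. World frame = base frame: x ahead of the robot, y to its left, z up, the work surface at z = 0. Lengths are in mm, angles in rad, forces in N, time in s.
With the tool pointing down it reaches from about 275 to 750 mm from the base axis. Payload 10.2 kg.
Tool frame: the origin (TCP) lies midway between the tips of the shut fingers; the grasp point (between the pads) lies 19 mm behind it (ctrl.grip_depth is the distance from the TCP to the grasp point, in mm); y points along the fingers, x is the direction in which the jaws open and shut, and the axes are right-handed (so a half turn about y gives the same grasp; the last joint's range is limited). The gripper opens to 85 mm and grips with 20 to 120 N. Pads are 22 mm wide; open, the fingers measure 114 mm over their backs; the gripper's body (76 mm by 85 mm) begins 54 mm behind the grasp point. The pads swing forward as they close: fully open they stand 13 mm farther back than shut.
Start: joints at [1.096, 0.313, 1.498, -0, 1.331, -0.223], TCP at [130.815, 508.447, 231.294] pointing down, gripper open.
Joint ranges: [-2.94, 2.94], [-0.97, 2.17], [0.19, 2.56], [-1.23, 4.37], [0.02, 3.11], [-2.88, 2.88]. Speed limits (rad/s): [2.39, 2.39, 3.01, 3.14, 3.14, 3.14].

## Interface

Orientations are given as a unit quaternion [w, x, y, z].
In Python, from rig import ctrl gives the robot as it stands. The module is installed in compiled form; this text tells all that it offers.
- The arm moves only by the tool drive_tool, never from a script. Its arguments are lists of equal length, an entry for each row: "gripper": the closure, from 0 (fully open) to 1 (shut); "offset": the shift along the tool's x, y, z in m, a list of three; "turn": the turn about the tool's y in degrees. In form: {"gripper": [gripper, ...], "offset": [[tx, ty, tz], ...], "turn": [turn, ...]}. A call has 1 to 20 rows; each row shifts and turns the commanded pose from where the row before left it, along the tool's axes as they then stand; what a row does not reach is not made up. A row lasts 1/12 s, in which the tool goes at most 41.7 mm and 7.16 degrees, less where a joint would pass 70% of its speed; a pose out of reach is approached as far as the arm can. A call is refused whole if a number of a shift passes 0.0417 or a number of a turn 7.16, either way. A call with a gripper value outside its range is refused whole. The fingers move at their own pace and stop on an object; "force" is the grip in N (left out, the last holds). Time passes only in rows, so rows that do not move let the fingers close. It gives the time, the measured TCP pose, the force and the opening at its end, in the units of the state.
- ctrl.sense(): the state, without advancing time (a new reading comes with each control period).
- ctrl.capture(name): name is "scene" or "top"; returns (picture, depth): 400x640x3 uint8, red, green, blue; 400x640 float32, mm along the optical axis (not along the pixel's ray), 0 where there is no reading.
- ctrl.camera_params(name): a dict with "fovy" (degrees; the focal length in pixels is half the picture's height over the tangent of half this angle, whatever the lens; pixels are square), "cx", "cy" (the principal point, pixels), "view" (4x4, takes a point from world to camera coordinates). Camera axes: x right, y down, z forward; pixel columns grow to the right and rows downward; lengths in mm; the calibration is good to about 2 mm. A picture is of the moment at which its call begins. camera_params takes no time and is no camera call.
- ctrl.finish_job(): hands the job in, once; it reports no verdict.
Trained networks look in the newest picture that a camera, given by its name, has taken for a name from the list of things; names that differ only in an ending like _2 or _b are one class to them, and where a whole thing is asked for, a point or a joint stands for the part that bears it (a point fixed in the world has none). Each returns a list of dicts, best first, with "score" (0 to 1); they miss things now and then, are a little off and sometimes report something else, mostly with a low value. They report only what shows in the picture. A call takes as long as a camera call.
- ctrl.boxes_of(camera, query): "centre" ([x, y, z] in mm, in the coordinates of the camera as it stood for that picture, good to about 4 mm: the middle of the surface that is visible of it).
- ctrl.regions_of(camera, query): "mask" (400x640 bool, what is visible of it).
- ctrl.pinpoint(camera, query): "centre" ([x, y, z] in mm, in the coordinates of the camera as it stood for that picture, good to about 4 mm: a listed point, or the origin of a listed thing).
The state is a dict: "time_s": time; "joints": joint angles; "dq": joint speeds; "tau": joint torques, N m; "eef_pos": TCP position; "ee_rot": TCP orientation; "force": force on the tool from outside, world axes, zero at the start; "wrist_torque": the same for the moment, N m; "grip_width": opening from 0.0 (shut) to 1.0 (fully open).
Only numpy, scipy, OpenCV 4.12 (cv2) and the standard library are available. Lean on these libraries where they do the work, as an engineer would, in place of code of your own. Each camera call takes 0.05 s, during which the arm holds its last target.

## Working session

There is one attempt and no reset: what is moved stays moved. The work goes in short steps, Python scripts to look and compute and a tool call to move; the robot and the scene stay as the last step left them, time stands still between calls to the robot, and variables do not carry over. Pictures are saved under pics/ and viewed, and the job is handed in when it is done.

Besides the shell and the picture viewer there is one more tool, called as a command line: name --pt "numbers of a row" for each row, then --argument value for the rest. drive_tool: Moves the arm, as the interface text tells. Its arguments: {"type":"object","properties":{"gripper":{"type":"array","items":{"type":"number"}},"offset":{"type":"array","items":{"type":"array","items":{"type":"number"}}},"turn":{"type":"array","items":{"type":"number"}},"force":{"type":"number"}},"required":["gripper","offset","turn"]}

```bash
mkdir -p pics; cat > h.py <<'E'
import numpy as np, cv2
from rig import ctrl
def cap(name,fn):
    p,d=ctrl.capture(name); cv2.imwrite('pics/'+fn,p[:,:,::-1]); return p,d
def w(name,c):
    V=np.array(ctrl.camera_params(name)['view']); return (np.linalg.inv(V)@np.r_[c,1])[:3]
def px(name,c):
    P=ctrl.camera_params(name);V=np.array(P['view']);q=(V@np.r_[c,1])[:3];f=200/np.tan(np.radians(P['fovy']/2))
    return q[0]/q[2]*f+P['cx'],q[1]/q[2]*f+P['cy']
E
python3 - <<'E'
from h import *
print(ctrl.sense())
for c in ['scene','top']:
    cap(c,c+'0.png')
    for q in ['tab','mark','lens','pivot','fin','photometer']:
        for r in ctrl.pinpoint(c,q)[:2]:
            print(c,q,round(r['score'],2),w(c,r['centre']).round(1),np.round(px(c,w(c,r['centre']))))
print(ctrl.sense()['time_s'])
E
```

```text
{'time_s': 0.0, 'joints': array([ 1.09555022e+00,  3.13434089e-01,  1.49841989e+00, -4.17311217e-05,
        1.33099327e+00, -2.23402859e-01]), 'dq': array([ 0.00015331,  0.00082542,  0.00062616, -0.00053554,  0.00221414,
        0.00079651]), 'tau': array([-1.11493631e-03, -4.12267363e+01, -2.59747857e+01, -1.84453438e-04,
        4.16890369e-03, -2.56121012e-05]), 'eef_pos': array([130.72996314, 508.20332798, 230.74968845]), 'ee_rot': array([-0.55863312,  0.55903381,  0.4328533 , -0.43364531]), 'force': array([-0.72965551, -0.540512  , -0.73482931]), 'wrist_torque': array([-0.01607304,  0.05167197,  0.00119464]), 'grip_width': 0.9978649701207699}
scene tab 0.67 [ 374.5 -290.    -0.5] [290. 154.]
scene tab 0.64 [599.2  79.5 140.7] [360. 215.]
scene mark 0.91 [622.9  69.3  63. ] [351. 238.]
scene lens 0.71 [604.2 -95.9  68. ] [302. 209.]
scene pivot 0.82 [463.7  -1.8  65.4] [355. 189.]
scene fin 0.82 [460.8  -5.8 127.2] [355. 173.]
scene photometer 0.68 [ 4.165e+02 -3.989e+02 -4.000e-01] [256. 151.]
scene photometer 0.58 [685.3 108.8   6.1] [353. 274.]
top tab 0.66 [ 6.26e+02 -3.63e+02  1.00e-01] [444. 184.]
top tab 0.57 [597.1  73.3 139.2] [299. 166.]
top mark 0.73 [617.2  69.6  66.7] [302. 167.]
top mark 0.57 [601.2 -98.7  65.3] [359. 178.]
top lens 0.65 [601.2 -96.3  68.2] [358. 178.]
top pivot 0.94 [458.7  -1.1  69.2] [320. 223.]
top pivot 0.71 [619.8  67.9  66.5] [302. 166.]
top fin 0.61 [460.   -2.3 127. ] [321. 219.]
top photometer 0.89 [689.6 107.9   1.7] [293. 149.]
0.7
```

View pics/scene0.png

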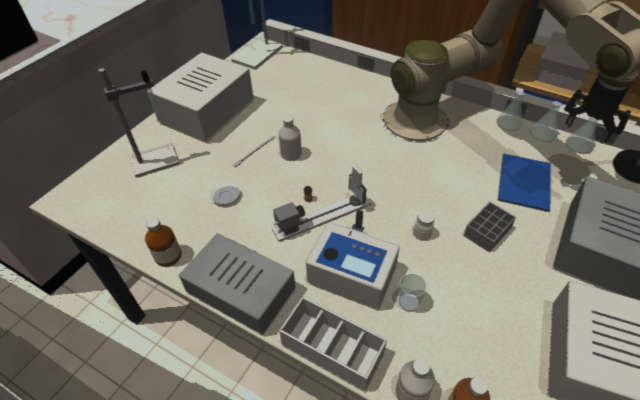

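View pics/top0.png

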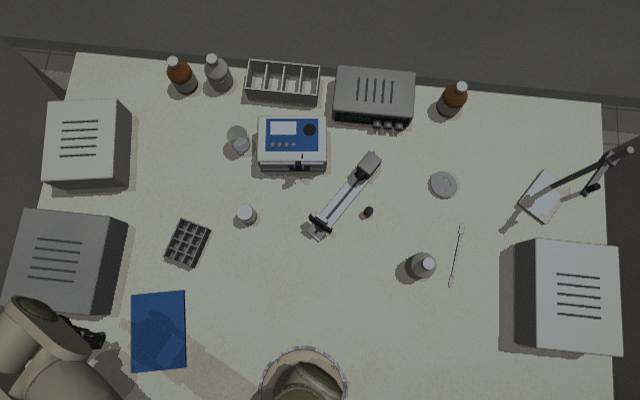

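```bash
python3 - <<'E'
import cv2
a=cv2.imread('pics/scene0.png')[130:310,250:470]; cv2.imwrite('pics/sc0z.png',cv2.resize(a,None,fx=3.3,fy=3.3,interpolation=2))
a=cv2.imread('pics/top0.png')[110:270,230:430]; cv2.imwrite('pics/tc0z.png',cv2.resize(a,None,fx=3.7,fy=3.7,interpolation=2))
E
```

```text
(no output)
```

View pics/sc0z.png

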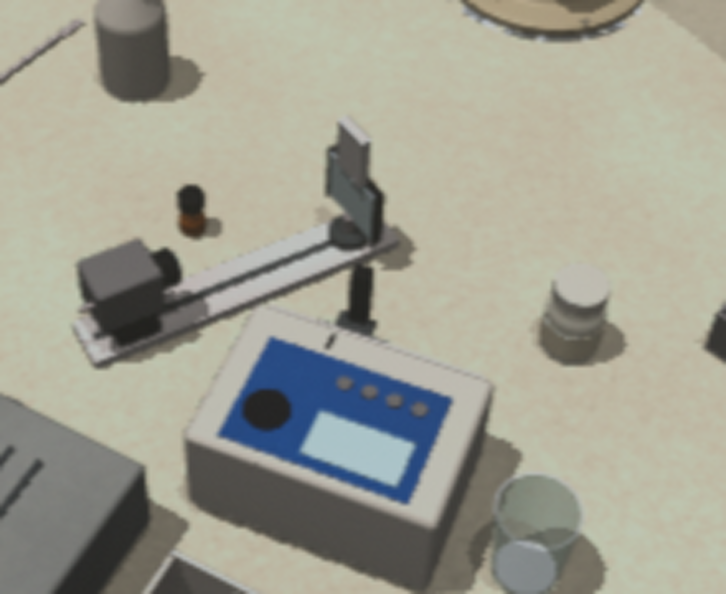

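View pics/tc0z.png

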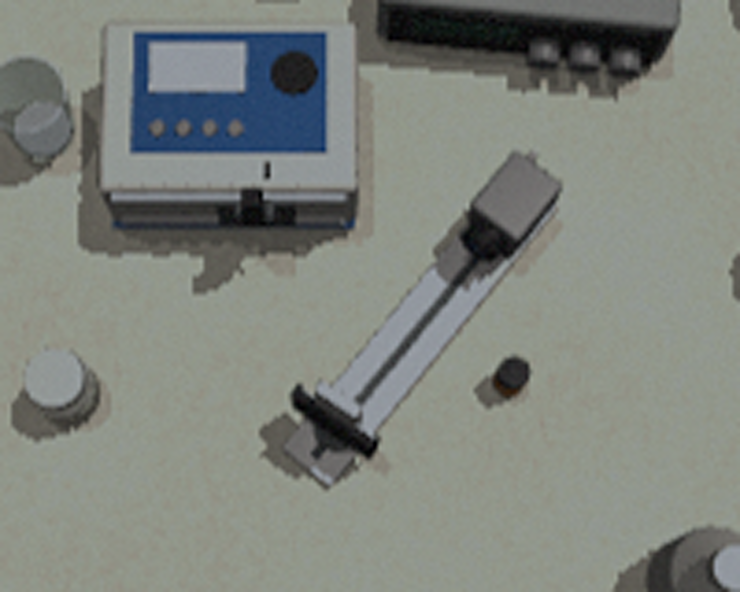

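The scene view shows the photometer (about 353,265), the tab at (360,215), the fin at (355,173) and the camera at (290,215). In the top view the photometer is nearly square to the world axes, with the tab at (299,166) and the fin at (321,219). Next I refine the yaws and centres from depth.

```bash
cat >> h.py <<'E'
def cloud(name,d):
    P=ctrl.camera_params(name);V=np.array(P['view']);f=200/np.tan(np.radians(P['fovy']/2))
    v,u=np.mgrid[:400,:640]; z=d.astype(float)
    X=np.stack([(u-P['cx'])/f*z,(v-P['cy'])/f*z,z,np.ones_like(z)],-1)@np.linalg.inv(V).T
    X=X[...,:3]; X[d==0]=np.nan; return X
def near(X,c,r,z0,z1):
    Q=X.reshape(-1,3); m=(np.hypot(Q[:,0]-c[0],Q[:,1]-c[1])<r)&(Q[:,2]>z0)&(Q[:,2]<z1); return Q[m]
def rect(Q):
    (c,s,a)=cv2.minAreaRect(Q[:,:2].astype(np.float32)); return np.round(c,1),np.round(s,1),round(a,1),len(Q)
E
python3 - <<'E'
from h import *
from scipy.spatial.transform import Rotation as R
s=ctrl.sense(); q=s['ee_rot']; M=R.from_quat(np.r_[q[1:],q[0]]).as_matrix(); print('tool axes cols\n',M.round(3))
for c in ['scene','top']:
    p,d=ctrl.capture(c); X=cloud(c,d)
    print(c,'phot top',rect(near(X,(688,108),150,99,111)))
    Q=near(X,(460,-3),45,138,156); print('fin top',rect(Q),Q[:,2].mean())
    Q=near(X,(460,-3),45,90,160); print('mirror all',rect(Q))
    Q=near(X,(598,76),25,148,164); print('tab top',len(Q) and rect(Q), Q.mean(0) if len(Q) else 0)
    Q=near(X,(598,76),25,115,164); print('tab',len(Q) and rect(Q), Q.mean(0) if len(Q) else 0)
    for n in ['beaker','buffer','vial','tiprack','washbottle','dish','spatula']:
        for r in ctrl.pinpoint(c,n)[:1]: print(n,round(r['score'],2),w(c,r['centre']).round())
print(ctrl.sense()['time_s'])
E
```

```text
tool axes cols
 [[ 0.249 -0.    -0.968]
 [ 0.968 -0.     0.249]
 [-0.    -1.     0.   ]]
scene phot top (array([680.1, 105.2]), array([165.7, 200.3]), 6.3, 3842)
fin top (array([464.4,  -1.3]), array([36.7, 10.1]), 59.8, 58) 145.49244263678204
mirror all (array([463.6,  -1.1]), array([75.5, 15. ]), 65.0, 197)
tab top (array([604.3,  77.6]), array([15.7, 15.6]), 13.4, 37) [605.09816174  78.10316931 154.06151807]
tab (array([604.3,  77. ]), array([15.8, 16.9]), 11.8, 98) [607.25272157  78.51702372 140.13194834]
beaker 0.56 [686. 271.  -3.]
buffer 0.97 [467. 214.   1.]
vial 0.6 [ 514. -138.   -3.]
tiprack 0.91 [370. 375.   3.]
washbottle 0.77 [ 374. -287.    0.]
dish 0.86 [ 628. -360.    4.]
spatula 0.64 [ 417. -399.    3.]
top phot top (array([671.6, 104.6]), array([164.3, 198.8]), 5.8, 3142)
fin top (array([458.8,  -2.3]), array([35.9, 10.3]), 62.2, 60) 146.91549597933692
mirror all (array([456.6,  -1. ]), array([74. , 15.2]), 61.3, 166)
tab top (array([599.4,  76. ]), array([15.1, 13.7]), 7.4, 36) [599.05764348  76.01409527 154.96413387]
tab (array([599.2,  76.4]), array([15.6, 14.5]), 3.9, 55) [596.90280077  75.89522648 146.83565379]
beaker 0.87 [685. 266.  -4.]
buffer 0.88 [465. 223.   3.]
vial 0.67 [ 514. -139.    7.]
tiprack 0.69 [369. 379.   1.]
washbottle 0.64 [ 371. -292.    1.]
dish 0.66 [ 627. -363.    2.]
spatula 0.7 [ 419. -405.    4.]
1.5
```

drive_tool --gripper '[0,0,0,0,0,0,0,0,0,0,0,0,0,0,0,0,0,0,0]' --pt "0 0 0" --pt "0 0 0" --pt "0 0 0" --pt "-0.03 0 -0.0265" --pt "-0.03 0 -0.0265" --pt "-0.03 0 -0.0265" --pt "-0.03 0 -0.0265" --pt "-0.03 0 -0.0265" --pt "-0.03 0 -0.0265" --pt "-0.03 0 -0.0265" --pt "-0.03 0 -0.0265" --pt "-0.03 0 -0.0265" --pt "-0.03 0 -0.0265" --pt "-0.03 0 -0.0265" --pt "-0.03 0 -0.0265" --pt "-0.03 0 -0.0265" --pt "-0.03 0 -0.0265" --pt "-0.03 0 -0.0265" --pt "0 0 0" --turn '[-6.8,-6.8,-6.8,0,0,0,0,0,0,0,0,0,0,0,0,0,0,0,0]'

```text
time_s: 3.08
eef_pos: [576.5, 97.3, 230.2]
ee_rot: [0.474, -0.475, -0.524, 0.524]
force: [0.2, 0.1, -0.3]
grip_width: 1.003
```

```bash
cat >> h.py <<'E'
from scipy.spatial.transform import Rotation as R
def axes():
    s=ctrl.sense(); q=s['ee_rot']; M=R.from_quat(np.r_[q[1:],q[0]]).as_matrix(); return s,M
def report(tgt=None):
    s,M=axes(); print('t',s['time_s'],'pos',s['eef_pos'].round(1),'jaw yaw',np.degrees(np.arctan2(M[1,0],M[0,0])).round(2),'tilt',M[2].round(3),'F',s['force'].round(1),'T',s['wrist_torque'].round(2),'w',round(s['grip_width']*85,1))
    if tgt is not None: print('to go, tool axes mm',((np.array(tgt)-s['eef_pos'])@M).round(1))
E
python3 - <<'E'
from h import *
report((601.5,76.7,118))
cap('top','top1.png');cap('scene','scene1.png')
p,d=ctrl.capture('top'); X=cloud('top',d)
Q=X.reshape(-1,3); m=(abs(Q[:,2]-105)<5)&(Q[:,0]>618)&(Q[:,0]<800)&(abs(Q[:,1]-108)<120); print(rect(Q[m]))
a=cv2.imread('pics/top1.png')[110:270,230:430]; cv2.imwrite('pics/tc1z.png',cv2.resize(a,None,fx=3.7,fy=3.7,interpolation=2))
E
```

```text
t 3.0833 pos [576.5  97.3 230.2] jaw yaw 95.68 tilt [-0.001 -1.    -0.   ] F [ 0.2  0.1 -0.3] T [0.   0.05 0.05] w 85.2
to go, tool axes mm [-22.9 112.2 -22.8]
(array([683.1, 103. ]), array([141.8, 193.1]), 5.7, 603)
```

View pics/scene1.png

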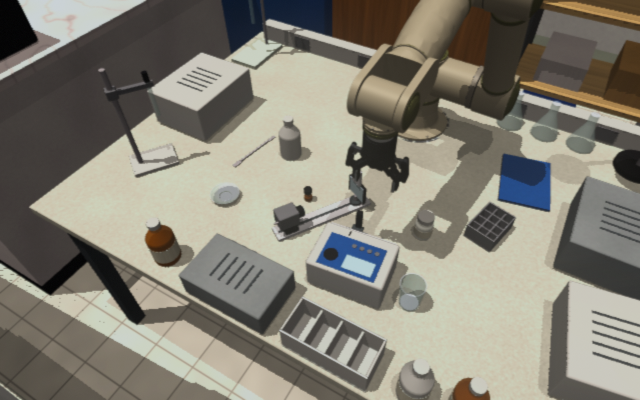

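View pics/tc1z.png

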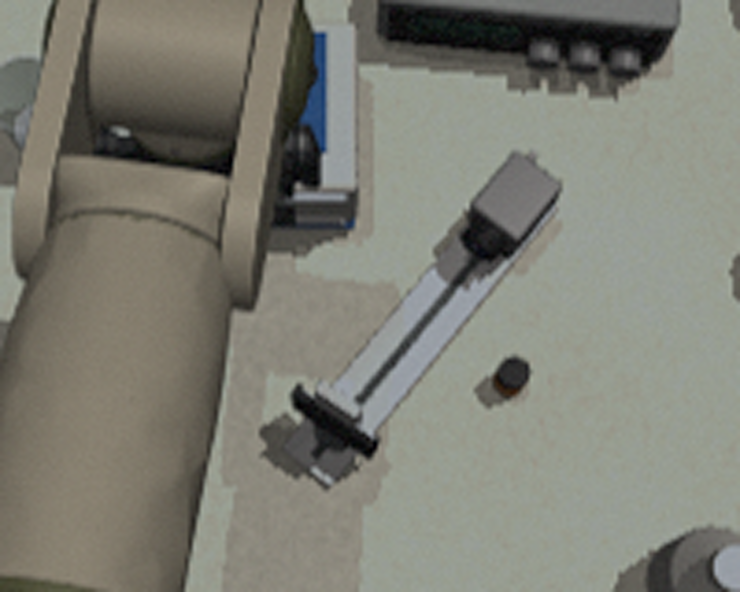

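The scene view shows the gripper hovering open above the tab, at about (380,170). The arm hides the photometer in the top view. I'll move over the tab and descend.

drive_tool --gripper '[0,0,0,0,0,0,0,0]' --pt "-0.023 0 -0.023" --pt "0 0 0" --pt "0 0.025 0" --pt "0 0.025 0" --pt "0 0.025 0" --pt "0 0.02 0" --pt "0 0.017 0" --pt "0 0 0" --turn '[0,0,0,0,0,0,0,0]'

```text
time_s: 3.9
eef_pos: [595.9, 83.2, 116.3]
ee_rot: [0.475, -0.471, -0.524, 0.527]
force: [0.0, 0.2, -1.0]
grip_width: 1.002
```

```bash
python3 - <<'E'
from h import *
report((601.5,76.7,118))
cap('scene','scene2.png')
a=cv2.imread('pics/scene2.png')[130:310,250:470]; cv2.imwrite('pics/sc2z.png',cv2.resize(a,None,fx=3.3,fy=3.3,interpolation=2))
E
```

```text
t 3.9 pos [595.9  83.2 116.3] jaw yaw 96.06 tilt [ 0.001 -1.     0.006] F [ 0.   0.2 -1. ] T [-0.02  0.06  0.02] w 85.2
to go, tool axes mm [-7.  -1.7 -4.9]
```

View pics/sc2z.png

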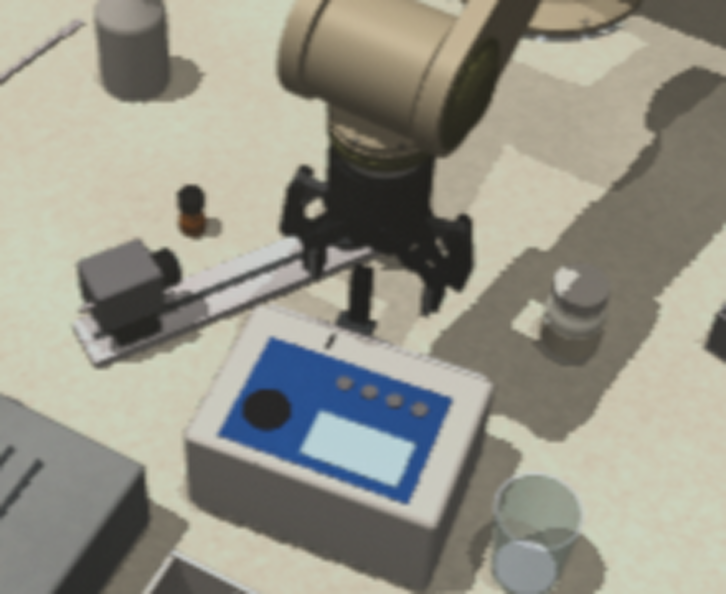

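The fingers straddle the tab at zoomed (360,295), sitting about 7 mm towards +y. I'll centre them, then close gently.

drive_tool --gripper '[0,0,1,1,1,1,1,1,1,1]' --pt "-0.007 0 -0.005" --pt "0 0 0" --pt "0 0 0" --pt "0 0 0" --pt "0 0 0" --pt "0 0 0" --pt "0 0 0" --pt "0 0 0" --pt "0 0 0" --pt "0 0 0" --turn '[0,0,0,0,0,0,0,0,0,0]' --force 25

```text
time_s: 4.78
eef_pos: [603.9, 75.4, 119.5]
ee_rot: [-0.473, 0.473, 0.525, -0.525]
force: [-0.4, 0.2, 2.1]
grip_width: 0.179
```

```bash
python3 - <<'E'
from h import *
report((601.5,76.7,118))
E
```

```text
t 4.7833 pos [603.9  75.4 119.5] jaw yaw 95.98 tilt [ 0. -1. -0.] F [-0.4  0.2  2.1] T [0.15 0.13 0.05] w 15.2
to go, tool axes mm [1.5 1.5 2.3]
```

The tab is held: the opening is 15.2 mm against a 16 mm tab. Now I slide it along +x of the tool.

drive_tool --gripper '[1,1,1,1,1,1,1,1,1,1]' --pt "0.005 0 0" --pt "0.005 0 0" --pt "0.005 0 0" --pt "0.005 0 0" --pt "0.005 0 0" --pt "0.005 0 0" --pt "0.005 0 0" --pt "0.005 0 0" --pt "0.005 0 0" --pt "0 0 0" --turn '[0,0,0,0,0,0,0,0,0,0]'

```text
time_s: 5.62
eef_pos: [599.0, 121.3, 119.4]
ee_rot: [-0.473, 0.473, 0.526, -0.525]
force: [-3.7, 2.1, 5.9]
grip_width: 0.181
```

```bash
python3 - <<'E'
from h import *
report((603.9,75.4,119.5))
E
```

```text
t 5.6167 pos [599.  121.3 119.4] jaw yaw 96.02 tilt [ 0.001 -1.     0.   ] F [-3.7  2.1  5.9] T [0.17 0.54 0.03] w 15.4
to go, tool axes mm [-46.2  -0.1  -0. ]
```

drive_tool --gripper '[1,1,1,1,1]' --pt "0.002 0 0" --pt "0.002 0 0" --pt "0.002 0 0" --pt "0.002 0 0" --pt "0 0 0" --turn '[0,0,0,0,0]'

```text
time_s: 6.03
eef_pos: [598.5, 126.4, 119.5]
ee_rot: [0.473, -0.474, -0.524, 0.526]
force: [-3.4, -12.7, 5.9]
grip_width: 0.182
```

drive_tool --gripper '[1,1,1]' --pt "0.002 0 0" --pt "0.002 0 0" --pt "0 0 0" --turn '[0,0,0]'

```text
time_s: 6.28
eef_pos: [598.5, 126.7, 119.5]
ee_rot: [0.472, -0.476, -0.522, 0.527]
force: [-4.1, -32.4, 7.0]
grip_width: 0.179
```

The force rose to 32 N with almost no further travel, so the shutter is at its end stop (51 mm slid, about 8 mm open at the start). I'll release and lift.

drive_tool --gripper '[0,0,0,0,0,0,0,0,0,0]' --pt "0 0 0" --pt "0 0 0" --pt "0 0 0" --pt "0 0 0" --pt "0 -0.02 0" --pt "0 -0.02 0" --pt "0 -0.02 0" --pt "0 -0.02 0" --pt "0 -0.02 0" --pt "0 0 0" --turn '[0,0,0,0,0,0,0,0,0,0]'

```text
time_s: 7.12
eef_pos: [599.3, 132.7, 223.4]
ee_rot: [-0.471, 0.475, 0.527, -0.524]
force: [0.7, 0.5, 1.0]
grip_width: 1.001
```

```bash
python3 - <<'E'
from h import *
report((461,-2,215))
p,d=cap('scene','scene3.png'); X=cloud('scene',d)
Q=near(X,(599,131),25,145,164); print('tab',len(Q) and rect(Q), Q.mean(0) if len(Q) else 0)
for r in ctrl.pinpoint('scene','tab')[:3]: print(round(r['score'],2),w('scene',r['centre']).round(1))
a=cv2.imread('pics/scene3.png')[130:310,250:470]; cv2.imwrite('pics/sc3z.png',cv2.resize(a,None,fx=3.3,fy=3.3,interpolation=2))
E
```

```text
t 7.1167 pos [599.3 132.7 223.4] jaw yaw 96.02 tilt [-0.    -1.    -0.007] F [0.7 0.5 1. ] T [-0.03 -0.02 -0.02] w 85.1
to go, tool axes mm [-119.5    7.4  151.7]
tab (array([599.5, 126.9]), array([14.4, 15.5]), 4.9, 48) [600.83461311 127.51577    153.31484779]
0.62 [595.2 130.5 141.5]
```

View pics/sc3z.png

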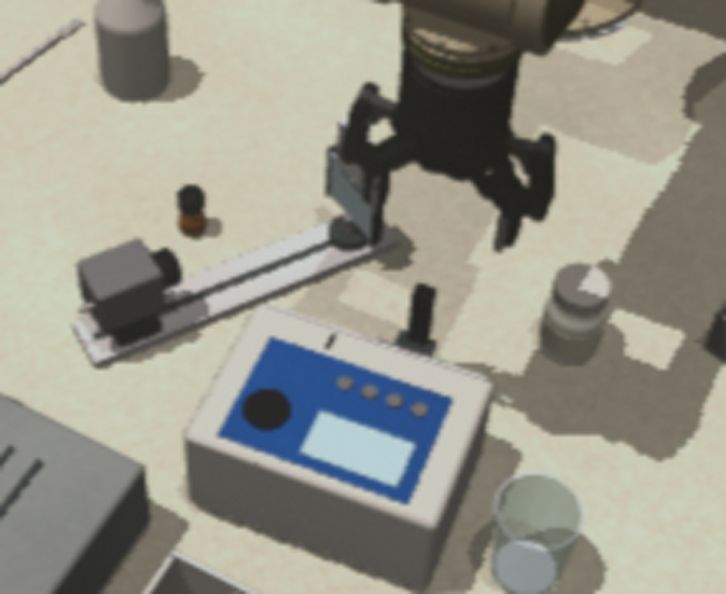

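The tab now stands at zoomed (420,320), near (600,128) in world coordinates. That matches the 60 mm stop, where I expect about (595,129). Next I turn the tool so the jaws lie along the fin's normal (about -29°) within joint 6's range.

drive_tool --gripper '[0,0,0,0,0,0,0,0,0,0,0,0,0,0,0,0,0,0,0]' --pt "0 0 0" --pt "0 0 0" --pt "0 0 0" --pt "0 0 0" --pt "0 0 0" --pt "0 0 0" --pt "0 0 0" --pt "0 0 0" --pt "0 0 0" --pt "0 0 0" --pt "0 0 0" --pt "0 0 0" --pt "0 0 0" --pt "0 0 0" --pt "0 0 0" --pt "0 0 0" --pt "0 0 0" --pt "0 0 0" --pt "0 0 0" --turn '[7,7,7,7,7,7,7,7,7,7,7,7,7,7,7,7,7,6,0]'

```text
time_s: 8.8
eef_pos: [597.5, 132.2, 217.7]
ee_rot: [-0.684, 0.684, -0.179, 0.178]
force: [-0.0, -0.4, -0.9]
grip_width: 0.998
```

```bash
python3 - <<'E'
from h import *
report((461.5,-2,215)); print(ctrl.sense()['joints'].round(2))
E
```

```text
t 8.8 pos [597.5 132.2 217.7] jaw yaw -29.22 tilt [-0.002 -1.    -0.001] F [-0.  -0.4 -0.9] T [-0.06 -0.03  0.06] w 84.9
to go, tool axes mm [ -53.2    3.  -183.6]
[0.03 0.52 1.23 0.   1.39 0.54]
```

drive_tool --gripper '[0,0,0,0,0,0,0,0,0]' --pt "-0.0076 0 -0.0262" --pt "-0.0076 0 -0.0262" --pt "-0.0076 0 -0.0262" --pt "-0.0076 0 -0.0262" --pt "-0.0076 0 -0.0262" --pt "-0.0076 0 -0.0262" --pt "-0.0076 0 -0.0262" --pt "0 0 0" --pt "0 0 0" --turn '[0,0,0,0,0,0,0,0,0]'

```text
time_s: 9.55
eef_pos: [462.0, -2.9, 218.9]
ee_rot: [0.685, -0.685, 0.177, -0.177]
force: [1.0, 0.9, -0.5]
grip_width: 0.999
```

```bash
python3 - <<'E'
from h import *
report((461.5,-2,110))
p,d=cap('scene','scene4.png')
a=cv2.imread('pics/scene4.png')[110:290,250:470]; cv2.imwrite('pics/sc4z.png',cv2.resize(a,None,fx=3.3,fy=3.3,interpolation=2))
p,d=cap('top','top4.png'); X=cloud('top',d)
Q=near(X,(599,127),25,145,164); print('tab top',len(Q) and rect(Q))
a=cv2.imread('pics/top4.png')[110:270,230:430]; cv2.imwrite('pics/tc4z.png',cv2.resize(a,None,fx=3.7,fy=3.7,interpolation=2))
for n in ['mark','lens','tab']:
  for c in ['top','scene']:
    for r in ctrl.pinpoint(c,n)[:2]: print(c,n,round(r['score'],2),w(c,r['centre']).round(1),np.round(px(c,w(c,r['centre']))))
E
```

```text
t 9.55 pos [462.   -2.9 218.9] jaw yaw -28.96 tilt [-0.001 -1.     0.   ] F [ 1.   0.9 -0.5] T [ 0.05 -0.03 -0.01] w 84.9
to go, tool axes mm [ -0.8 108.9   0.5]
tab top (array([594.1, 126.1]), array([14.2, 16.1]), 6.6, 39)
top mark 0.83 [618.8  67.1  63.6] [303. 166.]
scene mark 0.89 [623.   71.8  60.9] [352. 239.]
top lens 0.74 [602.5 -97.7  66.6] [359. 177.]
scene lens 0.89 [602.1 -95.4  67.6] [303. 209.]
top tab 0.57 [595.5 121.4 139.7] [281. 165.]
scene tab 0.61 [596.9 129.6 142.3] [379. 221.]
scene tab 0.5 [604.6 -94.7  65.3] [303. 210.]
```

View pics/sc4z.png

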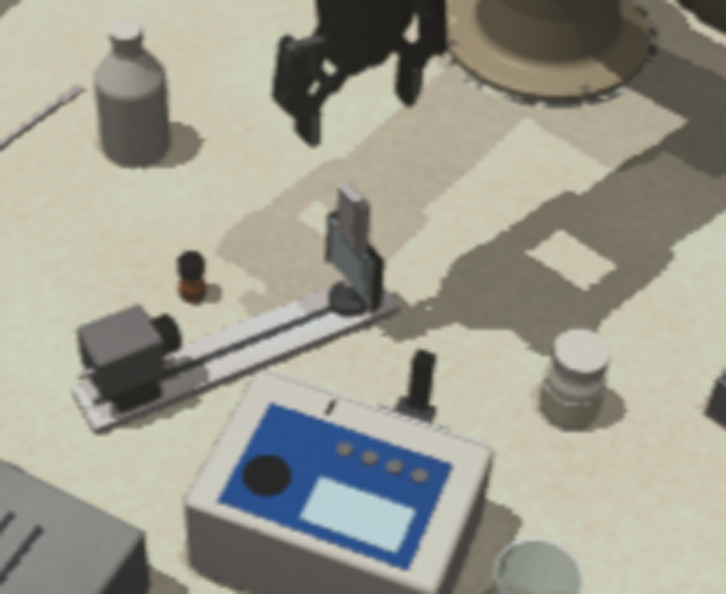

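View pics/tc4z.png

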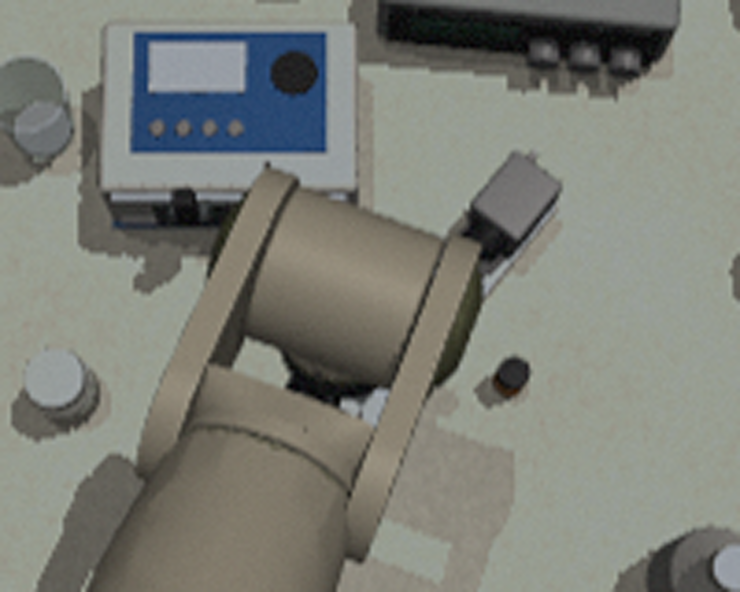

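Both views show the tab shifted to the open end, at zoomed (420,385) in the scene view and (185,205) in the top view. The gripper is above the fin at scene (352,215). Now I descend and close gently.

drive_tool --gripper '[0,0,0,0,0,0,0]' --pt "0 0.022 0" --pt "0 0.022 0" --pt "0 0.022 0" --pt "0 0.022 0" --pt "0 0.018 0" --pt "0 0 0" --pt "0 0 0" --turn '[0,0,0,0,0,0,0]'

```text
time_s: 10.53
eef_pos: [462.5, -2.4, 113.3]
ee_rot: [0.685, -0.685, 0.178, -0.177]
force: [-0.1, -0.9, 0.5]
grip_width: 0.999
```

```bash
python3 - <<'E'
from h import *
report((461.5,-2,112))
p,d=cap('scene','scene5.png')
a=cv2.imread('pics/scene5.png')[110:290,250:470]; cv2.imwrite('pics/sc5z.png',cv2.resize(a,None,fx=3.3,fy=3.3,interpolation=2))
E
```

```text
t 10.5333 pos [462.5  -2.4 113.3] jaw yaw -29.01 tilt [-0.001 -1.    -0.   ] F [-0.1 -0.9  0.5] T [ 0.02  0.06 -0.02] w 84.9
to go, tool axes mm [-1.   1.3 -0.1]
```

View pics/sc5z.png

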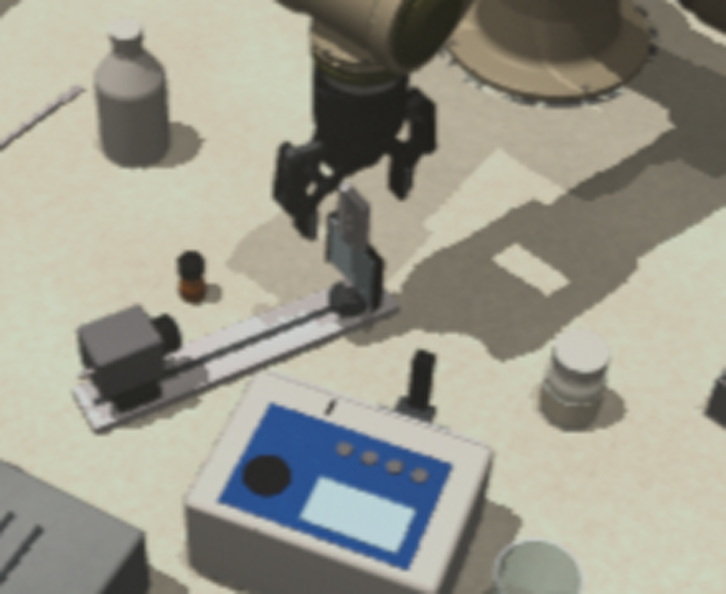

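drive_tool --gripper '[1,1,1,1,1,1,1,1,1]' --pt "-0.001 0 0" --pt "0 0 0" --pt "0 0 0" --pt "0 0 0" --pt "0 0 0" --pt "0 0 0" --pt "0 0 0" --pt "0 0 0" --pt "0 0 0" --turn '[0,0,0,0,0,0,0,0,0]' --force 30

```text
time_s: 11.33
eef_pos: [461.7, -2.1, 113.5]
ee_rot: [-0.685, 0.685, -0.177, 0.177]
force: [-1.2, 0.1, 3.2]
grip_width: 0.108
```

```bash
python3 - <<'E'
from h import *
report((461.5,-2,112))
p,d=cap('scene','scene6.png')
a=cv2.imread('pics/scene6.png')[110:290,250:470]; cv2.imwrite('pics/sc6z.png',cv2.resize(a,None,fx=3.3,fy=3.3,interpolation=2))
E
```

```text
t 11.3333 pos [461.7  -2.1 113.5] jaw yaw -29.01 tilt [ 0. -1. -0.] F [-1.2  0.1  3.2] T [0.05 0.1  0.15] w 9.2
to go, tool axes mm [-0.2  1.5 -0.1]
```

View pics/sc6z.png

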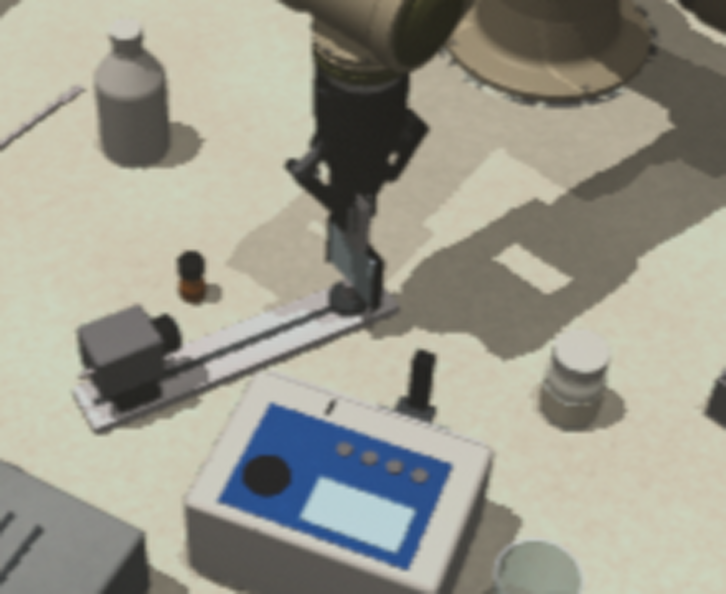

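The fin is held (9.2 mm opening, forces about 1–3 N), and the TCP sits at the swivel axis. The directions from the pivot are -33.8° to the lens and +24.1° to the mark, so the normal must go to about -4.85°. That is a turn of about -24.2° in the tool's sense.

drive_tool --gripper '[1,1,1,1,1,1,1,1,1,1,1]' --pt "0 0 0" --pt "0 0 0" --pt "0 0 0" --pt "0 0 0" --pt "0 0 0" --pt "0 0 0" --pt "0 0 0" --pt "0 0 0" --pt "0 0 0" --pt "0 0 0" --pt "0 0 0" --turn '[-3,-3,-3,-3,-3,-3,-3,-3,0,0,0]'

```text
time_s: 12.3
eef_pos: [461.6, -2.0, 113.5]
ee_rot: [0.706, -0.706, 0.032, -0.032]
force: [-1.4, 0.1, 4.9]
grip_width: 0.11
```

```bash
python3 - <<'E'
from h import *
report((461.7,-2.1,113.5))
p,d=cap('scene','scene7.png'); X=cloud('scene',d)
Q=near(X,(463,-2),42,36,94); print('mirror',rect(Q))
n=None
for z0,z1 in [(40,92),(45,90)]:
    Q=near(X,(463,-2),42,z0,z1)
    for b in np.arange(z0,z1,10):
        q=Q[(Q[:,2]>=b)&(Q[:,2]<b+10)]
        if len(q)>8: print(b,rect(q))
for nme in ['pivot','fin','mark','lens']:
    for r in ctrl.pinpoint('scene',nme)[:1]: print(nme,round(r['score'],2),w('scene',r['centre']).round(1))
rg=ctrl.regions_of('scene','mirror')
if rg:
    m=rg[0]['mask']; Q=X[m]; Q=Q[~np.isnan(Q[:,0])]; print('mask',m.sum(),rg[0]['score'])
    np.save('mir.npy',Q)
a=cv2.imread('pics/scene7.png')[140:240,290:410]; cv2.imwrite('pics/sc7z.png',cv2.resize(a,None,fx=6,fy=6,interpolation=2))
p,d=cap('top','top7.png')
a=cv2.imread('pics/top7.png')[110:270,230:430]; cv2.imwrite('pics/tc7z.png',cv2.resize(a,None,fx=3.7,fy=3.7,interpolation=2))
E
```

```text
t 12.3 pos [461.6  -2.  113.5] jaw yaw -5.15 tilt [-0. -1.  0.] F [-1.4  0.1  4.9] T [ 0.08  0.39 -0.07] w 9.4
to go, tool axes mm [ 0.1 -0.  -0.1]
mirror (array([460.4,  -1.4]), array([75.2, 15. ]), 87.2, 307)
40 (array([4.62e+02, 1.00e-01]), array([72. , 10.4]), 86.8, 52)
50 (array([462.9,  -1.2]), array([73.2,  9.2]), 85.5, 58)
60 (array([462.9,  -1.7]), array([73.3,  6.7]), 87.3, 57)
70 (array([461.7,  -1.4]), array([10.9, 74.9]), 0.4, 55)
80 (array([460. ,  -1.9]), array([74.1, 11.9]), 85.5, 51)
45 (array([462.6,  -0.7]), array([73.6, 10.9]), 87.5, 58)
55 (array([463.2,  -1.1]), array([73.3,  6.7]), 87.6, 52)
65 (array([463.1,  -1.2]), array([74.5,  8. ]), 83.8, 55)
75 (array([461.7,  -1.7]), array([10.9, 74.4]), 0.3, 54)
85 (array([463.3,  -2.1]), array([73.6,  8.1]), 82.3, 27)
pivot 0.81 [459.1   0.8  65.8]
fin 0.66 [462.7  -1.8 121.1]
mark 0.98 [622.7  72.1  62.6]
lens 0.8 [603.9 -95.2  68.2]
```

View pics/sc7z.png

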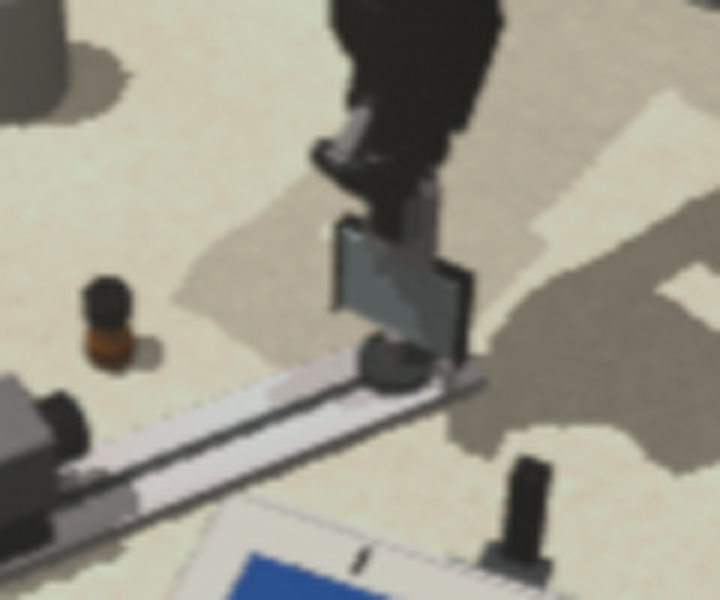

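View pics/tc7z.png

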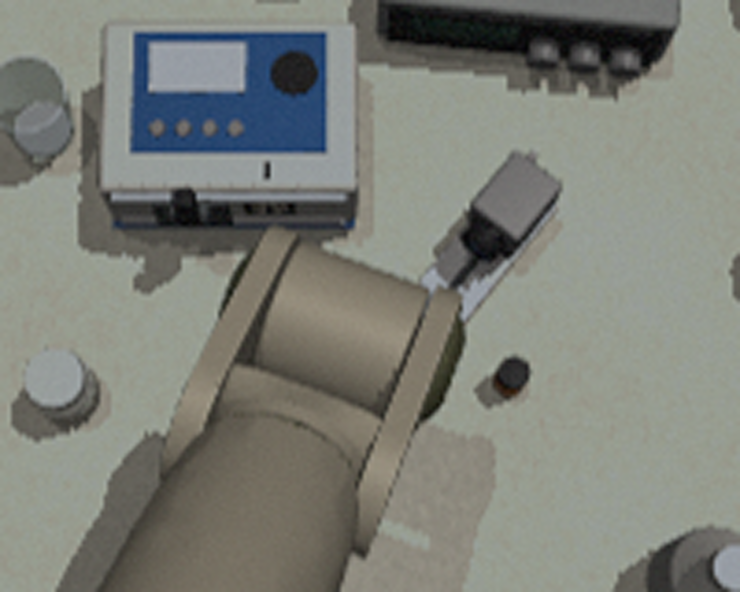

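The scene shows the glass turned along with the gripper, at zoomed (400,285). The top view shows the mark uncovered at zoomed (270,208). I'll check the glass's angle independently with a plane fit.

```bash
python3 - <<'E'
from h import *
report()
for k in range(4):
    p,d=ctrl.capture('scene'); X=cloud('scene',d)
    Q=near(X,(463,-2),36,40,92)
    # line in xy (vertical plane), RANSAC-like trimmed fit
    m=np.ones(len(Q),bool)
    for i in range(15):
        c=Q[m,:2].mean(0); u,s,v=np.linalg.svd(Q[m,:2]-c,full_matrices=False); n=v[1]*np.sign(v[1][0]); r=(Q[:,:2]-c)@n
        m=abs(r)<max(1.5,6-0.5*i)
    print(np.degrees(np.arctan2(n[1],n[0])).round(2),m.sum(),len(Q),c.round(1),r[m].std().round(2))
    u,s,v=np.linalg.svd(Q[m]-Q[m].mean(0),full_matrices=False); n=v[2]*np.sign(v[2][0]); print('  3d',n.round(3),np.degrees(np.arctan2(n[1],n[0])).round(2))
E
```

```text
t 12.65 pos [461.6  -2.  113.5] jaw yaw -5.15 tilt [-0. -1.  0.] F [-1.9  0.7  5. ] T [ 0.07  0.35 -0.04] w 9.8
-4.52 162 264 [462.4  -3. ] 0.77
  3d [ 0.997 -0.079  0.001] -4.52
-4.43 178 263 [462.3  -2.5] 0.79
  3d [ 0.997 -0.077  0.005] -4.41
-5.89 162 256 [462.1  -1.5] 0.78
  3d [ 0.995 -0.103  0.002] -5.89
-5.36 173 258 [462.6  -0.5] 0.79
  3d [ 0.996 -0.093 -0.002] -5.36
```

The plane fits average -5.05°, against a jaw yaw of -5.15°, so the two agree. I make a last small trim of 0.4° counter-clockwise.

drive_tool --gripper '[1,1,1,1,1,1]' --pt "0 0 0" --pt "0 0 0" --pt "0 0 0" --pt "0 0 0" --pt "0 0 0" --pt "0 0 0" --turn '[-0.4,0,0,0,0,0]'

```text
time_s: 13.35
eef_pos: [461.6, -2.0, 113.5]
ee_rot: [0.707, -0.706, 0.029, -0.029]
force: [-2.1, 0.1, 5.5]
grip_width: 0.11
```

```bash
python3 - <<'E'
from h import *
report()
p,d=cap('scene','scene8.png'); X=cloud('scene',d)
Q=near(X,(599,127),25,145,164); print('tab',rect(Q))
for n in ['beaker','buffer','vial','tiprack','washbottle','dish','spatula']:
    for r in ctrl.pinpoint('scene',n)[:1]: print(n,round(r['score'],2),w('scene',r['centre']).round())
report()
E
```

```text
t 13.35 pos [461.6  -2.  113.5] jaw yaw -4.75 tilt [-0. -1.  0.] F [-2.1  0.1  5.5] T [ 0.09  0.38 -0.01] w 9.4
tab (array([599.1, 126.9]), array([15.5, 17.4]), 24.0, 46)
beaker 0.94 [686. 269.  -3.]
buffer 0.94 [468. 213.   1.]
vial 0.56 [ 515. -137.   -4.]
tiprack 0.77 [370. 374.  -1.]
washbottle 0.61 [ 370. -289.    4.]
dish 0.72 [ 631. -356.   -1.]
spatula 0.42 [ 416. -398.    2.]
t 13.75 pos [461.6  -2.  113.5] jaw yaw -4.75 tilt [-0. -1.  0.] F [-2.7  0.   5.4] T [ 0.01  0.35 -0.07] w 9.6
```

The hold is steady, the shutter is still open, and every loose thing is where it was. I'm handing the job in.

```bash
python3 - <<'E'
from h import *
print(ctrl.finish_job()); report()
E
```

```text
the job is handed in; nothing more can be done
None
the job is handed in; nothing more can be done
```

I slid the shutter to its end stop and turned the mirror to the computed angle. The job was handed in at about 13.8 s with the gripper still holding the fin.

- **Shutter:** I slid it by the tab about 51 mm, until the force rose to 32 N with almost no further travel. The tab now stands about 60 mm from the shut position. After letting go, the scene camera still had it there (y ≈ 127 mm), and the top picture showed the mark uncovered.
- **Mirror:** I turned the fin from about -29° to a jaw yaw of -4.75°. The normal worked out from the lens and mark directions was -4.55° to -4.9°, depending on the camera.
- **Mirror check:** Plane fits of the glass averaged about -5.05° when the jaws read -5.15°. Single fits ranged from -4.4° to -5.9°, so they confirm the angle only to about a degree. I had no view through the bench camera itself, so the reflection was not checked directly.
- **Bench things:** They all read within about 5 mm of where they began, which is the networks' own scatter. Wrist forces stayed small apart from the 32 N push on the stop.
- **Disagreement:** The two cameras differed by about 5 mm in x. I used their mean, and the position where the gripper closed on the fin agreed with it.

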